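# Scan a tube carousel by hand crank and park the control vial at the reader

### The arm

A 6-joint arm with a two-finger parallel gripper is mounted at the origin on the work surface. World frame = base frame: x ahead of the robot, y to its left, z up, the work surface at z = 0. Lengths are in m, angles in degrees, forces in N, time in s.
With the tool pointing down it reaches from about 0.3 to 0.75 m from the base axis. Payload 8.5 kg.
Tool frame: the origin (TCP) lies midway between the tips of the shut fingers; the grasp point (between the pads) lies grasp_offset behind it (grasp_offset is the distance from the TCP to the grasp point, in m); z points along the fingers, y is the line along which they close (so a half turn about z gives the same grasp; the last joint's range is limited). The gripper opens to 85 mm and grips with 20 to 120 N. Pads are 22 mm wide; open, the fingers measure 114 mm over their backs; the gripper's body (76 mm by 85 mm) begins 54 mm behind the grasp point. The pads swing forward as they close: fully open they stand 13 mm farther back than shut.
Start: joints at [59.971, 21.807, 74.336, -0, 83.858, -12.336], TCP at [0.167, 0.524, 0.231] pointing down, gripper open.
Joint ranges: [-178.18, 178.18], [-50.72, 133.34], [12.68, 142.11], [-81.47, 261.47], [9.98, 163.14], [-165.26, 165.26]. Speed limits (degrees/s): [136.94, 136.94, 180, 180, 180, 180].

### API

Orientations are given as a 3x3 rotation matrix whose columns are the frame's x, y, z axes.
In Python, from rig import observe, get_image, camera_params, close_job, grasp_offset gives the robot as it stands.
- The arm moves only by the shell command python3 -m handwheel 'ROWS' [OPENING] [FORCE]. ROWS is JSON, a list of rows, each a list of 2 entries, a list of its own where there are three numbers: the shift along the tool's x, y, z as a fraction of full scale, then the turn, a rotation vector about the tool's x, y, z as a fraction of full scale. In form: [[[dx, dy, dz], [ax, ay, az]], ...]. A call has 1 to 10 rows; each row is the pose to reach, as a shift and turn from the pose commanded when the call began, along the tool's axes at that moment, turning the shorter way round; what a row does not reach only later rows make up. Full scale, the value 1, is 0.5 m for a shift and pi rad for a turn. A row lasts 1/10 s, in which the tool goes at most 50 mm and 8.59 degrees, less where a joint would pass 70% of its speed; a pose out of reach is approached as far as the arm can. A call with a number of a shift or a turn outside -1 to 1 is refused whole. A call with a gripper value outside its range is refused whole. OPENING is the opening, from 0 (shut) to 1 (fully open), set as the call begins (- or left out, the last holds). The fingers move at their own pace and stop on an object; FORCE is the grip in N (left out, the last holds). Time passes only in rows, so rows that repeat a pose let the fingers close. It gives the time, the measured TCP pose, the force, the opening and the grip force at its end, in the units of the state.
- observe(): the state, without advancing time (a new reading comes with each control period).
- get_image(name): name is "side" or "top"; returns (picture, depth): 480x640x3 uint8, red, green, blue; 480x640 float32, m along the optical axis (not along the pixel's ray), 0 where there is no reading.
- camera_params(name): a dict with "K" (3x3 intrinsics, pixels), "R" (3x3) and "t" (3): a world point X has camera coordinates R X + t. Camera axes: x right, y down, z forward; pixel columns grow to the right and rows downward; lengths in m; the calibration is good to about 2 mm. A picture is of the moment at which its call begins. camera_params takes no time and is no camera call.
- close_job(): hands the job in; it is judged then, once.
The state is a dict: "time_s": time; "q": joint angles; "qvel": joint speeds; "joint_efforts": joint torques, N m; "position": TCP position; "tool_rot": TCP orientation; "ft_force": force on the tool from outside, world axes, zero at the start; "wrist_torque": the same for the moment, N m; "grip_width": finger opening in m; "gripper_force": force on a finger pad.
Only numpy, scipy, OpenCV 4.12 (cv2) and the standard library are available. Lean on these libraries where they do the work, as an engineer would, in place of code of your own. Each camera call takes 0.05 s, during which the arm holds its last target. There are 200 camera calls.

### The job

Take the crank's black grip and wind the tube carousel counter-clockwise (seen from above) up to 20 turns a minute, then keep it between 18 and 22 turns a minute for 8 seconds while the barcode reader scans the tubes, never above 27. Then stop it with the wide control vial squarely in front of the reader's window, and let go of the crank with everything at rest. Do not touch the tubes or the plates they stand in, and leave the other things on the bench where they are.

Things in the scene. Friction and masses are not known exactly. Their poses are not given: they have to be found in the camera images.
- analyser: the carousel's fixed white round base, 256 mm across and 45 mm high, with a tongue at one side that carries the grey barcode reader head (56 x 70 mm, top 136 mm above the bench). Origin: on the carousel's vertical axis, at bench height. Its x axis points away from the reader (the reader stands at its -x side, 140 to 196 mm from the axis), z up
- carousel (a joint): angle of the tube carousel in its base, rad, growing counter-clockwise seen from above, no end stops (counts on past 2 pi); at 0 and every multiple of 2 pi the control vial stands squarely at the reader's window. 20 turns a minute are 2.09 rad/s. Bearing drag nominally 0.015 N m plus 0.002 N m per rad/s, up to a quarter off
- crank (a joint): angle of the crank relative to the carousel, rad, counter-clockwise positive. A soft-start fluid clutch in the hub joins them: nominally 0.020 N m per rad/s of speed difference, up to a quarter off. So the carousel lags the crank by about 1 s, turns some 0.9 rad/s slower at 20 turns a minute, runs on when it stops (a still crank brakes), and stays put while the crank is slower than about 0.7 rad/s
- grip_mid (a point): middle of the crank's black upright grip, a round handle 28 mm across and 50 mm tall (from 180 to 230 mm above the bench) that spins freely on its pin, so it can be pinched from above and carried round without turning the hand. It runs on a circle of 65 mm radius about the carousel's axis, 205 mm above the bench. The crank arm (aluminium, 22 mm wide) passes under it, its top 175 mm above the bench
- rack: the carousel's two round plates (steel below, blue above), 230 mm across, with nine 13 mm tubes with white caps and the wide control vial, on a 95 mm radius; caps reach 149 mm above the bench. Moment of inertia about the axis nominally 0.022 kg m2, 30 percent less to 40 percent more with the filling. Origin on the axis, 45 mm above the bench; z up; the vial lies on its -x side
- vial (a point): centre of the control vial, the only wide one (amber glass, 30 mm across, white cap of 33 mm), 95 mm from the axis, 110 mm above the bench; turns with the carousel
- window (a point): the fixed point where the vial's centre must stop: in front of the middle of the reader's dark window, 95 mm from the axis on the line from the axis to the reader, 110 mm above the bench
- tube_rack: bystander: blue rack of small tubes, 200 x 92 x 42 mm, tubes up to 58 mm; origin under its centre, long side along its x
- reagent: bystander: reagent bottle with a green cap, 64 mm across, 120 mm tall; origin under its centre
- dishes: bystander: two stacked Petri dishes, 90 mm across, 29 mm high; origin under the centre
- tip_box: bystander: box of pipette tips, 120 x 84 x 58 mm with a clear raised lid to 110 mm; origin under its centre
- waste_pail: bystander: yellow waste pail, 170 mm across the rim and 170 mm tall; origin under its centre

How it is judged:
By the outcome, as a careful person would: the job done as asked, in the order asked, and still so for the second after the job is handed in, with the robot touching nothing.
It also fails if it takes over 72 s, if anything falls off the work surface, if the arm or the gripper's body presses on something with over 40 N, if the wrist force passes 120 N, or if a joint passes its speed limit or range.

## Working session

There is one attempt and no reset: what is moved stays moved. The work goes in short steps, Python scripts to look and compute and a shell command to move; the robot and the scene stay as the last step left them, time stands still between calls to the robot, and variables do not carry over. Pictures are saved under pics/ and viewed, at most 10 in all, crops included, and the job is handed in when it is done.

```bash
mkdir -p pics; cat > h.py <<'E'
import numpy as np, cv2, json
from rig import observe, get_image, camera_params, close_job, grasp_offset
def cloud(name):
    im,d=get_image(name); p=camera_params(name)
    K,R,t=[np.array(p[k],float) for k in("K","R","t")]
    v,u=np.mgrid[:480,:640]
    c=np.stack([(u-K[0,2])/K[0,0]*d,(v-K[1,2])/K[1,1]*d,d],-1)
    w=(c-t.ravel())@R
    w[d==0]=np.nan
    return im,w
def proj(name,X):
    p=camera_params(name);K,R,t=[np.array(p[k],float) for k in("K","R","t")]
    c=K@(R@np.array(X)+t.ravel());return c[:2]/c[2]
E
python3 - <<'E'
from h import *
for n in("top","side"):
    im,w=cloud(n); cv2.imwrite(f"pics/{n}0.png",im[:,:,::-1]); np.save(n+"0.npy",w)
s=observe();print(s["time_s"],s["position"],s["tool_rot"],s["grip_width"],grasp_offset)
for n in("top","side"):
    p=camera_params(n);print(n,-np.array(p["R"]).T@np.array(p["t"]).ravel())
E
```

```text
0.1 [0.1670206  0.52374691 0.230794  ] [[-9.52692149e-01  3.03936288e-01 -6.33590753e-04]
 [ 3.03936835e-01  9.52691525e-01 -1.12179195e-03]
 [ 2.62663260e-04 -1.26129395e-03 -9.99999170e-01]] 0.08545639586415851 0.0187
top [ 0.44563436 -0.07182813  1.46637682]
side [-0.08913011 -0.75485028  0.87129978]
```

View pics/top0.png

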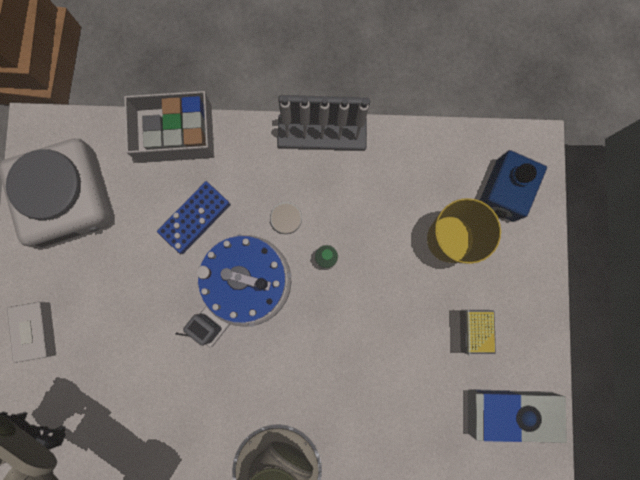

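View pics/side0.png

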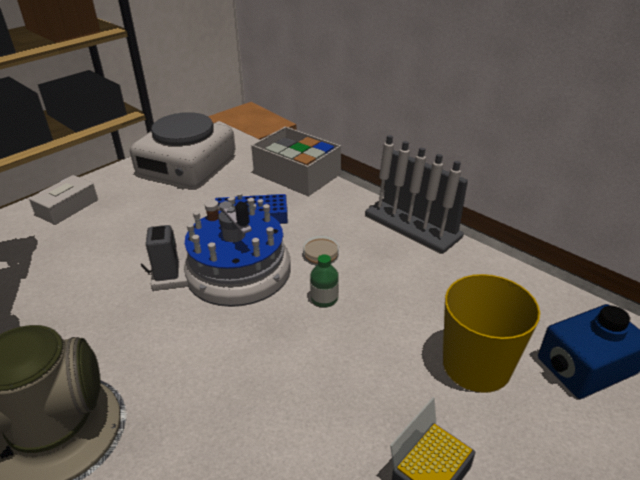

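Top picture: carousel centre near (240,280), black grip at (262,284), the wide vial's cap at (204,272), reader head at (202,329). Image left is +y and up is +x.

```bash
python3 - <<'E'
from h import *
from scipy.optimize import least_squares
w=np.load("top0.npy"); im=cv2.imread("pics/top0.png").astype(int)
c0=w[280,240]; print("c0",c0)
r=np.hypot(w[...,0]-c0[0],w[...,1]-c0[1])
z=w[...,2]
B,G,R=im[...,0],im[...,1],im[...,2]
blue=(B>100)&(B-R>60)&(r<.16)
zb=np.median(z[blue]);print("blue z",zb,blue.sum())
m=(blue&(abs(z-zb)<.006)).astype(np.uint8)
cs,_=cv2.findContours(m,0,1); c=max(cs,key=cv2.contourArea)[:,0]
hull=cv2.convexHull(c)[:,0]
P=w[hull[:,1],hull[:,0],:2]
f=least_squares(lambda a:np.hypot(P[:,0]-a[0],P[:,1]-a[1])-a[2],[*c0[:2],.115],loss="soft_l1",f_scale=.002)
print("axis",f.x,"rms",np.std(f.fun))
# white base ring, z~.045
m=(abs(z-.045)<.006)&(r<.15)
Q=w[m][:,:2];h=cv2.convexHull(Q.astype(np.float32))[:,0];print("base n",m.sum())
ax=f.x[:2]
r=np.hypot(w[...,0]-ax[0],w[...,1]-ax[1]);an=np.degrees(np.arctan2(w[...,1]-ax[1],w[...,0]-ax[0]))
def rep(n,m):
    q=w[m];md=np.median(q,0);print(n,m.sum(),q.mean(0),"r,ang",np.hypot(*(q.mean(0)[:2]-ax)),np.degrees(np.arctan2(*(q.mean(0)[:2]-ax)[::-1])),"z",md[2])
rep("grip",(z>.215)&(r<.12))
rep("reader",(z>.125)&(z<.145)&(r>.13)&(r<.21))
wh=(R>140)&(B>140)&(z>.12)&(z<.165)&(r<.12)&(r>.075)
n,l,st,ce=cv2.connectedComponentsWithStats(wh.astype(np.uint8))
for i in range(1,n):
    if st[i,4]>8: rep("cap",l==i)
E
python3 - <<'E'
import cv2
a=cv2.imread("pics/top0.png")[210:360,160:320];cv2.imwrite("pics/crop0.png",cv2.resize(a,None,fx=4,fy=4,interpolation=cv2.INTER_CUBIC))
E
```

```text
c0 [0.50929184 0.09948516 0.17242011]
blue z 0.10582105113320636 4139
axis [0.51664587 0.10541852 0.11219372] rms 0.00046220730938044614
base n 372
grip 103 [0.50093156 0.04176819 0.22780924] r,ang 0.06556144823880417 -103.86813757016458 z 0.2282193358353974
reader 603 [0.38289666 0.20376575 0.13512661] r,ang 0.16601514114038365 143.67255425204246 z 0.13533074601297726
cap 17 [0.61107273 0.09308946 0.14946015] r,ang 0.09522834527099505 -7.438870387860359 z 0.1499662392398631
cap 14 [0.60392527 0.14140329 0.14813086] r,ang 0.09440655767077355 22.406057615433166 z 0.1480921838100519
cap 16 [0.57465509 0.18135738 0.1490003 ] r,ang 0.09556034897491326 52.624016135578074 z 0.14999396458200237
cap 17 [0.55429616 0.01728468 0.1485941 ] r,ang 0.09583902685893773 -66.86808977139029 z 0.14872874548150675
cap 94 [0.52896178 0.19995232 0.14851357] r,ang 0.09533268848878279 82.57728189506669 z 0.14862733283725418
cap 16 [0.50499965 0.01041832 0.14856945] r,ang 0.09571140638264564 -96.98910460785528 z 0.14902229749827986
cap 15 [0.48067633 0.19294843 0.14882496] r,ang 0.09463240607584868 112.33972066652463 z 0.1490084381452743
cap 16 [0.44157876 0.16317964 0.14763164] r,ang 0.09471756724605235 142.42316836487808 z 0.14815839337446118
cap 14 [0.42897006 0.06795281 0.14922519] r,ang 0.09534530108109375 -156.86196799456118 z 0.14871533647853005
cap 16 [0.42280919 0.1173427  0.14990708] r,ang 0.09459126826290686 172.75802477005763 z 0.15073130940964807
```

View pics/crop0.png

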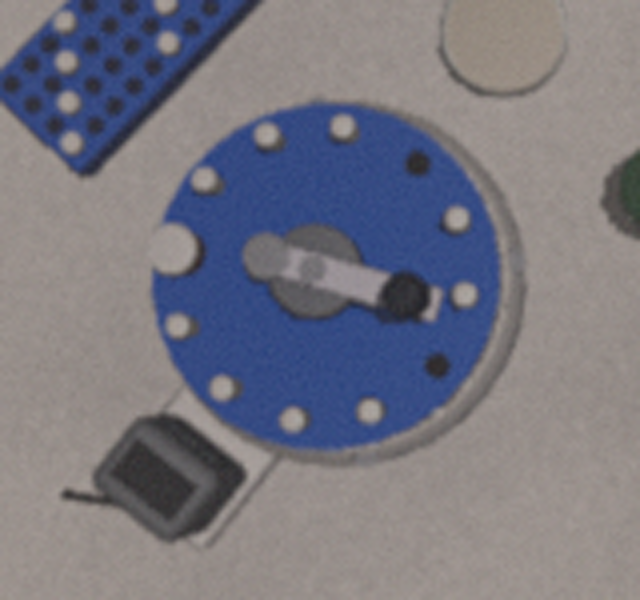

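```bash
cat > geo.py <<'E'
from h import *
from scipy.optimize import least_squares
E
python3 - <<'E'
from geo import *
w=np.load("top0.npy"); im=cv2.imread("pics/top0.png").astype(int); z=w[...,2]
ax=np.array([.5166,.1054]);B,G,R=im[...,0],im[...,1],im[...,2]
r=np.hypot(w[...,0]-ax[0],w[...,1]-ax[1])
wh=(R>140)&(B>140)&(z>.12)&(z<.165)&(r<.12)&(r>.075)
n,l,st,ce=cv2.connectedComponentsWithStats(wh.astype(np.uint8))
P=np.array([w[l==i,:2].mean(0) for i in range(1,n) if st[i,4]>8])
def res(a):
    th=np.arctan2(P[:,1]-a[1],P[:,0]-a[0]);k=np.round((th-a[2])/(np.pi/6))
    q=a[2]+k*np.pi/6
    return (P-np.c_[a[0]+.095*np.cos(q),a[1]+.095*np.sin(q)]).ravel()
f=least_squares(res,[*ax,np.radians(82.5)]);print("axis",f.x[:2],"vial deg",np.degrees(f.x[2]),f.fun.std())
ax=f.x[:2]
# white base: silhouette at z .045
m=(z>.127)&(z<.145)&(r>.13)&(r<.21)
Q=w[m][:,:2]
rect=cv2.minAreaRect(Q.astype(np.float32));bp=cv2.boxPoints(rect);print("reader rect",rect)
c=np.array(rect[0])-ax;print("reader dir from centre",np.degrees(np.arctan2(c[1],c[0])),np.hypot(*c))
for e in (bp[1]-bp[0],bp[2]-bp[1]): print(np.hypot(*e),np.degrees(np.arctan2(e[1],e[0])))
g=w[(z>.215)&(r<.12)][:,:2]; gr=cv2.minEnclosingCircle(g.astype(np.float32));print("grip",g.mean(0),gr)
d=g.mean(0)-ax;print(np.hypot(*d),np.degrees(np.arctan2(d[1],d[0])))
T=np.array(observe()["tool_rot"]);p=np.array(observe()["position"])
tgt=np.array([*(ax+.065*d/np.hypot(*d)),.262]);print(tgt,"shift",T.T@(tgt-p)/.5)
E
```

```text
axis [0.51700048 0.10517981] vial deg 82.72525354127764 0.0003852999304846376
reader rect ((0.3835069239139557, 0.20473787188529968), (0.07045730203390121, 0.05758694186806679), 54.49457931518555)
reader dir from centre 143.28481835700248 0.16653028757131544
0.05758693 -35.505447
0.0704573 54.494568
grip [0.50093156 0.04176819] ((0.501616895198822, 0.04197075217962265), 0.01410050317645073)
0.0654159241332941 -104.21979242835597
[0.50103373 0.04217137 0.262     ] shift [-0.92914407 -0.71462717 -0.06175476]
```

```bash
python3 -m handwheel '[[[-0.05,-0.04,-0.05],[0,0,0]],[[-0.15,-0.11,-0.062],[0,0,0]],[[-0.24,-0.18,-0.062],[0,0,0]],[[-0.32,-0.24,-0.062],[0,0,0]],[[-0.4,-0.31,-0.062],[0,0,0]],[[-0.48,-0.37,-0.062],[0,0,0]],[[-0.56,-0.43,-0.062],[0,0,0]],[[-0.64,-0.49,-0.062],[0,0,0]],[[-0.72,-0.55,-0.062],[0,0,0]],[[-0.8,-0.61,-0.062],[0,0,0]]]' 1 40
python3 -m handwheel '[[[-0.07,-0.055,0],[0,0,0]],[[-0.115,-0.091,0],[0,0,0]],[[-0.129,-0.104,0],[0,0,0]],[[-0.129,-0.105,0],[0,0,0]],[[-0.129,-0.105,0],[0,0,0]]]'
python3 - <<'E'
from h import *
s=observe();T=np.array(s["tool_rot"]);p=np.array(s["position"]);print(p,T,s["time_s"],s["ft_force"])
print(T.T@(np.array([.50103,.04217,.188])-p)/.5)
E
```

```text
time_s: 1.1
position: [0.4438, 0.1273, 0.2622]
tool_rot: [[-0.953, 0.304, -0.0], [0.304, 0.953, 0.0], [0.0, 0.0, -1.0]]
ft_force: [1.2, 0.7, 0.3]
grip_width: 0.0855
gripper_force: 0.0
time_s: 1.6
position: [0.4879, 0.0605, 0.2623]
tool_rot: [[-0.953, 0.303, -0.001], [0.303, 0.953, 0.0], [0.001, 0.0, -1.0]]
ft_force: [0.0, 0.2, 0.1]
grip_width: 0.0856
gripper_force: 0.0
[0.48793831 0.06050844 0.26225316] [[-9.52910177e-01  3.03252114e-01 -5.90926814e-04]
 [ 3.03251942e-01  9.52910346e-01  3.64721486e-04]
 [ 6.73702837e-04  1.68347112e-04 -9.99999759e-01]] 1.6 [0.01526629 0.21131751 0.08945402]
[-0.03617279 -0.02703461  0.14847743]
```

```bash
python3 -m handwheel '[[[-0.036,-0.027,0],[0,0,0]],[[-0.036,-0.027,0.04],[0,0,0]],[[-0.036,-0.027,0.09],[0,0,0]],[[-0.036,-0.027,0.13],[0,0,0]],[[-0.036,-0.027,0.148],[0,0,0]],[[-0.036,-0.027,0.148],[0,0,0]]]'
python3 - <<'E'
from h import *
im,w=cloud("top");cv2.imwrite("pics/top1.png",im[:,:,::-1]);np.save("top1.npy",w)
im2,w=cloud("side");np.save("side1.npy",w)
s=observe();print(s["position"],s["time_s"])
b=np.hstack([im[200:380,150:330],im2[150:330,130:310]]);cv2.imwrite("pics/b1.png",cv2.resize(b[:,:,::-1],None,fx=2.2,fy=2.2))
E
```

```text
time_s: 2.2
position: [0.5009, 0.0423, 0.1879]
tool_rot: [[-0.953, 0.303, -0.002], [0.303, 0.953, 0.0], [0.002, -0.0, -1.0]]
ft_force: [0.0, -0.1, 0.8]
grip_width: 0.0855
gripper_force: 0.0
[0.50187701 0.04181943 0.18928603] 2.3
```

View pics/b1.png

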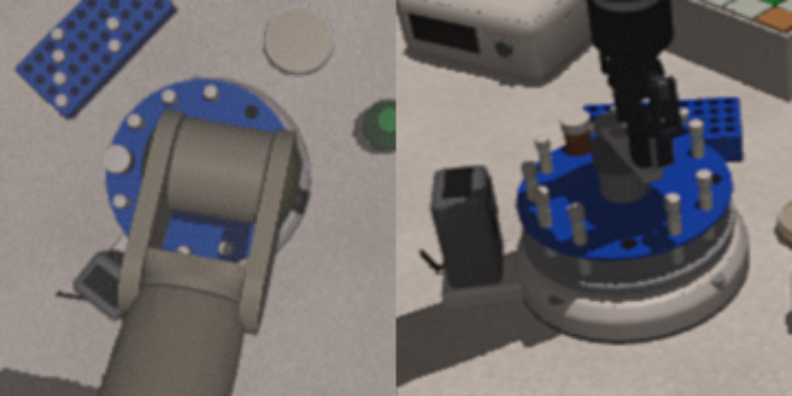

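Top view: the arm hides about half the rack, with the vial visible at left (118,158 in the crop). The side view shows the fingers astride the grip and most of the caps, so I'll track with the side camera.

```bash
cat > track.py <<'E'
from h import *
AX=np.array([.5170,.1052]); READ=143.6
SL=np.array([30,60,90,120,180,210,270,300,330]) # small caps rel. vial; gaps 150,240
def angle(names=("side",),near=None,clouds=None):
    P=[]
    t=observe()["time_s"]
    for n in names:
        im,w=cloud(n) if clouds is None else clouds[n]
        im=im.astype(int);d=w[...,:2]-AX;r=np.hypot(d[...,0],d[...,1])
        m=(w[...,2]>.141)&(w[...,2]<.156)&(abs(r-.095)<.02)&(im.min(-1)>95)&(np.ptp(im,-1)<40)
        q=w[m][:,:2]
        if n=="side" and len(q): # surface seen is on camera side of cap
            v=AX-np.array([-.089,-.755]);q=q+.0025*v/np.hypot(*v)
        P.append(q)
    P=np.vstack(P)-AX
    best=[]
    for th in np.arange(0,360,.5):
        a=np.radians(th+np.r_[0,SL]);C=.095*np.c_[np.cos(a),np.sin(a)]
        D=np.hypot(P[:,None,0]-C[None,:,0],P[:,None,1]-C[None,:,1])
        rad=np.r_[.0165,np.full(9,.0065)]
        best.append(np.minimum(np.maximum(D-rad,0).min(1),.01).sum()+ .3*np.minimum(D[:,0].clip(0),.0)[0])
    b=np.array(best)/len(P)*1e3
    loc=[i for i in range(720) if b[i]<=b[i-1] and b[i]<b[(i+1)%720]]
    loc.sort(key=lambda i:b[i])
    out=[]
    for i in loc[:3]:
        near_=[(i+k)%720 for k in range(-6,7)]
        wgt=np.maximum(b[i]+.4-b[near_],0);out.append((round(i/2+(wgt*np.arange(-6,7)).sum()/wgt.sum()/2,1),round(b[i],2)))
    return t,out,len(P)
E
python3 - <<'E'
from track import *
w=np.load("top0.npy");im=cv2.imread("pics/top0.png")
print(angle(("top",),clouds={"top":(im,w)}))
w=np.load("side0.npy");im=cv2.imread("pics/side0.png")
print(angle(("side",),clouds={"side":(im,w)}))
print(angle(("side",)))
# reader front face direction from side cloud
E
python3 -m handwheel '[[[0,0,0],[0,0,0]],[[0,0,0],[0,0,0]],[[0,0,0],[0,0,0]],[[0,0,0],[0,0,0]],[[0,0,0],[0,0,0]],[[0,0,0],[0,0,0]],[[0,0,0],[0,0,0]]]' 0 40
```

```text
(2.3, [(np.float64(82.7), np.float64(0.18)), (np.float64(172.7), np.float64(2.38)), (np.float64(352.7), np.float64(2.4))], 400)
(2.3, [(np.float64(82.8), np.float64(0.34)), (np.float64(172.7), np.float64(2.34)), (np.float64(352.8), np.float64(2.41))], 273)
(2.3, [(np.float64(82.8), np.float64(0.25)), (np.float64(173.0), np.float64(2.41)), (np.float64(353.1), np.float64(2.53))], 194)
time_s: 3.05
position: [0.5019, 0.0414, 0.1886]
tool_rot: [[-0.953, 0.304, 0.001], [0.304, 0.953, 0.0], [-0.001, 0.0, -1.0]]
ft_force: [0.8, 2.4, 3.0]
grip_width: 0.0271
gripper_force: 39.2
```

The tracker agrees across both cameras and the grip is held at 27 mm. Next, a row planner and a carousel model.

```bash
cat > plan.py <<'E'
from track import *
import os,sys
from scipy.optimize import least_squares
T=np.array([[-.9527,.3037],[.3037,.9527]])
F="state.json"
def load():
    if os.path.exists(F): return json.load(open(F))
    th=np.arctan2(.0422-AX[1],.5010-AX[0]);return dict(th=th,xy=[.50103,.04217],calls=[],meas=[])
def save(S): json.dump(S,open(F,"w"))
def plan(S,steps,t0,show=True):
    """steps: crank rad per row; call starts at t0; prints rows"""
    xy=np.array(S["xy"]);rows=[]
    for k in np.cumsum(steps):
        a=S["th"]+k;p=AX+.065*np.r_[np.cos(a),np.sin(a)]
        r=np.round(T.T@(p-xy)/.5,3);rows.append([[float(r[0]),float(r[1]),0],[0,0,0]])
    S["xy"]=list(xy+T@np.array(rows[-1][0][:2])*.5);S["th"]+=float(sum(steps));S["calls"].append([t0,list(map(float,steps))])
    if show: print(json.dumps(rows,separators=(",",":")))
    return t0+len(steps)*.1
def crank_rate(S,t1):
    n=int(round(t1/.01));u=np.zeros(n)
    for t0,st in S["calls"]:
        for i,s in enumerate(st):
            a=int(round((t0+.1*i)/.01));u[a:a+10]=s/.1
    return u
def sim(S,p,t1,phi0=82.75):
    k,d,b=p;u=crank_rate(S,t1);w=0;ph=np.radians(phi0);W=[];PH=[]
    for ui in u:
        f=k*(ui-w)-b*w
        if w==0 and abs(f)<d: w=0
        else:
            s=np.sign(w) if w else np.sign(f);wn=w+.01*(f-d*s)
            w=0 if w*wn<0 else wn
        ph+=.01*w;W.append(w);PH.append(ph)
    return np.array(W),np.degrees(PH)
P0=np.array([.02,.015,.002])/.022
def fit(S):
    M=np.array(S["meas"]).reshape(-1,2)
    def res(q):
        _,ph=sim(S,P0*np.exp(q),M[-1,0]+.02)
        e=ph[np.round(M[:,0]/.01).astype(int)-1]-M[:,1]
        return np.r_[(e+180)%360-180, q*np.array([2,2,8.])]
    f=least_squares(res,[0,0,0],loss="soft_l1",f_scale=5);return P0*np.exp(f.x),f.fun
def meas(S):
    t,o,n=angle();print("meas",round(t,2),o[:2],n);S["meas"].append([t,float(o[0][0])]);save(S)
E
python3 - <<'E'
from plan import *
S=load();t=observe()["time_s"]
t=plan(S,[.03,.08,.13,.18,.23,.27,.30,.314,.314,.314],t)
t=plan(S,[np.pi/10]*10,t)
save(S)
t=plan(S,[np.pi/10]*10,t+.05)
W,ph=sim(S,P0,t);print(W[-100::20])
E
```

```text
[[[-0.004,0.0,0],[0,0,0]],[[-0.014,0.002,0],[0,0,0]],[[-0.031,0.006,0],[0,0,0]],[[-0.052,0.014,0],[0,0,0]],[[-0.077,0.031,0],[0,0,0]],[[-0.1,0.057,0],[0,0,0]],[[-0.117,0.093,0],[0,0,0]],[[-0.122,0.133,0],[0,0,0]],[[-0.115,0.173,0],[0,0,0]],[[-0.096,0.209,0],[0,0,0]]]
[[[0.03,0.028,0],[0,0,0]],[[0.066,0.045,0],[0,0,0]],[[0.107,0.051,0],[0,0,0]],[[0.147,0.044,0],[0,0,0]],[[0.183,0.024,0],[0,0,0]],[[0.211,-0.005,0],[0,0,0]],[[0.228,-0.042,0],[0,0,0]],[[0.234,-0.082,0],[0,0,0]],[[0.227,-0.122,0],[0,0,0]],[[0.207,-0.158,0],[0,0,0]]]
[[[-0.029,-0.028,0],[0,0,0]],[[-0.066,-0.046,0],[0,0,0]],[[-0.106,-0.051,0],[0,0,0]],[[-0.146,-0.044,0],[0,0,0]],[[-0.182,-0.025,0],[0,0,0]],[[-0.21,0.005,0],[0,0,0]],[[-0.228,0.041,0],[0,0,0]],[[-0.233,0.082,0],[0,0,0]],[[-0.226,0.122,0],[0,0,0]],[[-0.207,0.158,0],[0,0,0]]]
[1.6243111  1.72443753 1.80633163 1.87331338 1.92809822]
```

```bash
python3 -m handwheel '[[[-0.004,0.0,0],[0,0,0]],[[-0.014,0.002,0],[0,0,0]],[[-0.031,0.006,0],[0,0,0]],[[-0.052,0.014,0],[0,0,0]],[[-0.077,0.031,0],[0,0,0]],[[-0.1,0.057,0],[0,0,0]],[[-0.117,0.093,0],[0,0,0]],[[-0.122,0.133,0],[0,0,0]],[[-0.115,0.173,0],[0,0,0]],[[-0.096,0.209,0],[0,0,0]]]'
python3 -m handwheel '[[[0.03,0.028,0],[0,0,0]],[[0.066,0.045,0],[0,0,0]],[[0.107,0.051,0],[0,0,0]],[[0.147,0.044,0],[0,0,0]],[[0.183,0.024,0],[0,0,0]],[[0.211,-0.005,0],[0,0,0]],[[0.228,-0.042,0],[0,0,0]],[[0.234,-0.082,0],[0,0,0]],[[0.227,-0.122,0],[0,0,0]],[[0.207,-0.158,0],[0,0,0]]]'
python3 - <<'E'
from plan import *
S=load();s=observe();print("cmd",S["xy"],"pos",s["position"],s["ft_force"])
meas(S);p,e=fit(S);t=observe()["time_s"];W,ph=sim(S,p,t);print(p,e.round(1),W[-1]*9.549,t)
t=plan(S,[np.pi/10]*10,t);save(S)
E
```

```text
time_s: 4.05
position: [0.5796, 0.1263, 0.1884]
tool_rot: [[-0.953, 0.304, -0.001], [0.304, 0.953, -0.002], [0.001, -0.002, -1.0]]
ft_force: [-10.3, -4.4, 8.3]
grip_width: 0.0269
gripper_force: 40.0
time_s: 5.05
position: [0.4568, 0.0816, 0.1886]
tool_rot: [[-0.953, 0.304, 0.001], [0.304, 0.953, -0.0], [-0.001, -0.0, -1.0]]
ft_force: [7.4, 2.5, -0.1]
grip_width: 0.0269
gripper_force: 39.8
cmd [0.45589949999999996, 0.0833192] pos [0.45681795 0.0816239  0.18861407] [ 7.43389434  2.4604335  -0.09776854]
meas 5.05 [(np.float64(275.0), np.float64(0.6)), (np.float64(184.7), np.float64(0.69))] 139
[2.07220242 0.56012439 0.09064896] [-0.   1.6 -0.4 -0. ] 22.613942608260036 5.1
[[[-0.029,-0.028,0],[0,0,0]],[[-0.066,-0.046,0],[0,0,0]],[[-0.106,-0.051,0],[0,0,0]],[[-0.146,-0.044,0],[0,0,0]],[[-0.182,-0.025,0],[0,0,0]],[[-0.21,0.005,0],[0,0,0]],[[-0.228,0.041,0],[0,0,0]],[[-0.233,0.082,0],[0,0,0]],[[-0.226,0.122,0],[0,0,0]],[[-0.207,0.158,0],[0,0,0]]]
```

The second candidate, 184.7°, is the only physically possible one. I'll make the tracker pick by model prediction.

```bash
python3 - <<'E'
s=open("plan.py").read()
i=s.index("def meas")
s=s[:i]+'''def meas(S):
    p=fit(S)[0] if S["meas"] else P0
    t,o,n=angle();pr=sim(S,p,t)[1][-1]
    c=[x for x in o if x[1]<o[0][1]+.5]
    b=min(c,key=lambda x:abs((x[0]-pr+180)%360-180))
    print("meas",round(t,2),[(float(a),float(c)) for a,c in o],"pred",round(pr%360,1),"use",float(b[0]),n);S["meas"].append([t,float(b[0])]);save(S)
def go(steps):
    S=load();s=observe();print("t",s["time_s"],"poserr mm",((np.array(s["position"][:2])-S["xy"])*1e3).round(1),"F",np.round(s["ft_force"],1))
    meas(S);p,e=fit(S);t=observe()["time_s"];W,ph=sim(S,p,t)
    print("p",p.round(3),"err",e[-6:].round(1),"rpm now",W[-1]*9.549,"t",t,"steady rpm per crank .314:",9.549*(p[0]*3.1416-p[1])/(p[0]+p[2]),"crank for 20rpm",((p[0]+p[2])*2.094+p[1])/p[0])
    return S,p,t
'''
open("plan.py","w").write(s)
from plan import *
S=load();S["meas"]=[[5.05,184.7]];save(S)
p,e=fit(S);W,ph=sim(S,p,6.1);print(p,e,W[-1]*9.55)
E
```

```text
[0.90934355 0.68174372 0.09090903] [-1.05863554e-05  5.55741523e-04 -2.18447181e-04 -5.05721038e-06] 18.825693890065892
```

```bash
python3 -m handwheel '[[[-0.029,-0.028,0],[0,0,0]],[[-0.066,-0.046,0],[0,0,0]],[[-0.106,-0.051,0],[0,0,0]],[[-0.146,-0.044,0],[0,0,0]],[[-0.182,-0.025,0],[0,0,0]],[[-0.21,0.005,0],[0,0,0]],[[-0.228,0.041,0],[0,0,0]],[[-0.233,0.082,0],[0,0,0]],[[-0.226,0.122,0],[0,0,0]],[[-0.207,0.158,0],[0,0,0]]]'
python3 - <<'E'
from plan import *
S,p,t=go(0)
t=plan(S,[np.pi/10]*10,t);save(S)
W,ph=sim(S,p,t);print(W[-1]*9.55)
E
```

```text
time_s: 6.1
position: [0.5794, 0.1268, 0.1884]
tool_rot: [[-0.953, 0.304, -0.001], [0.304, 0.953, -0.001], [0.001, -0.002, -1.0]]
ft_force: [-9.2, -3.9, 8.4]
grip_width: 0.0271
gripper_force: 41.3
t 6.1 poserr mm [ 0.9 -0.3] F [-9.2 -3.9  8.4]
meas 6.1 [(297.5, 0.27), (237.3, 2.64), (267.4, 2.64)] pred 294.1 use 297.5 229
p [0.811 0.488 0.089] err [ 0.4 -0.2 -0.2 -0.7 -0.1] rpm now 18.30888847200695 t 6.15 steady rpm per crank .314: 21.844909533846604 crank for 20rpm 2.9265915376412734
[[[0.03,0.028,0],[0,0,0]],[[0.066,0.045,0],[0,0,0]],[[0.107,0.051,0],[0,0,0]],[[0.147,0.044,0],[0,0,0]],[[0.183,0.024,0],[0,0,0]],[[0.211,-0.005,0],[0,0,0]],[[0.228,-0.042,0],[0,0,0]],[[0.234,-0.082,0],[0,0,0]],[[0.227,-0.122,0],[0,0,0]],[[0.207,-0.158,0],[0,0,0]]]
20.415005391784767
```

```bash
python3 -m handwheel '[[[0.03,0.028,0],[0,0,0]],[[0.066,0.045,0],[0,0,0]],[[0.107,0.051,0],[0,0,0]],[[0.147,0.044,0],[0,0,0]],[[0.183,0.024,0],[0,0,0]],[[0.211,-0.005,0],[0,0,0]],[[0.228,-0.042,0],[0,0,0]],[[0.234,-0.082,0],[0,0,0]],[[0.227,-0.122,0],[0,0,0]],[[0.207,-0.158,0],[0,0,0]]]' | head -1
python3 - <<'E'
from plan import *
S,p,t=go(0)
for s in (.300,.300):
    t=plan(S,[s]*10,t)
save(S)
W,ph=sim(S,p,t);print((W[-200::20]*9.55).round(1),W[-1]*9.55)
E
```

```text
time_s: 7.15
t 7.15 poserr mm [ 0.8 -1.4] F [8.1 3.6 0.2]
meas 7.15 [(61.1, 0.5), (330.4, 1.45), (300.2, 1.69)] pred 60.1 use 61.1 153
p [0.792 0.454 0.089] err [ 0.3 -0.  -0.1 -0.3 -0.8 -0.2] rpm now 19.44339378261674 t 7.2 steady rpm per crank .314: 22.04026732687173 crank for 20rpm 2.903392848561738
[[[-0.028,-0.027,0],[0,0,0]],[[-0.062,-0.045,0],[0,0,0]],[[-0.101,-0.051,0],[0,0,0]],[[-0.139,-0.046,0],[0,0,0]],[[-0.174,-0.03,0],[0,0,0]],[[-0.203,-0.004,0],[0,0,0]],[[-0.223,0.029,0],[0,0,0]],[[-0.233,0.067,0],[0,0,0]],[[-0.23,0.106,0],[0,0,0]],[[-0.217,0.142,0],[0,0,0]]]
[[[0.024,0.031,0],[0,0,0]],[[0.056,0.053,0],[0,0,0]],[[0.093,0.065,0],[0,0,0]],[[0.132,0.066,0],[0,0,0]],[[0.169,0.055,0],[0,0,0]],[[0.201,0.033,0],[0,0,0]],[[0.226,0.003,0],[0,0,0]],[[0.24,-0.033,0],[0,0,0]],[[0.244,-0.072,0],[0,0,0]],[[0.235,-0.11,0],[0,0,0]]]
[19.5 19.7 19.9 20.  20.2 20.3 20.4 20.4 20.5 20.5] 20.591551421753177
```

```bash
python3 -m handwheel '[[[-0.028,-0.027,0],[0,0,0]],[[-0.062,-0.045,0],[0,0,0]],[[-0.101,-0.051,0],[0,0,0]],[[-0.139,-0.046,0],[0,0,0]],[[-0.174,-0.03,0],[0,0,0]],[[-0.203,-0.004,0],[0,0,0]],[[-0.223,0.029,0],[0,0,0]],[[-0.233,0.067,0],[0,0,0]],[[-0.23,0.106,0],[0,0,0]],[[-0.217,0.142,0],[0,0,0]]]' | head -1
python3 -m handwheel '[[[0.024,0.031,0],[0,0,0]],[[0.056,0.053,0],[0,0,0]],[[0.093,0.065,0],[0,0,0]],[[0.132,0.066,0],[0,0,0]],[[0.169,0.055,0],[0,0,0]],[[0.201,0.033,0],[0,0,0]],[[0.226,0.003,0],[0,0,0]],[[0.24,-0.033,0],[0,0,0]],[[0.244,-0.072,0],[0,0,0]],[[0.235,-0.11,0],[0,0,0]]]' | head -1
python3 - <<'E'
from plan import *
S,p,t=go(0)
for s in (.295,.295):
    t=plan(S,[s]*10,t)
save(S)
W,ph=sim(S,p,t);print((W[-200::20]*9.55).round(1),W[-1]*9.55)
E
```

```text
time_s: 8.2
time_s: 9.2
t 9.2 poserr mm [ 0.7 -1.1] F [5.2 0.5 3.6]
meas 9.2 [(308.1, 0.23), (278.0, 2.59), (217.7, 2.88)] pred 309.1 use 308.1 245
p [0.8   0.468 0.089] err [ 0.  -0.3  0.1 -0.3 -0.8 -0.2] rpm now 19.40514443407971 t 9.25 steady rpm per crank .314: 21.966699490928594 crank for 20rpm 2.912222270594964
[[[-0.019,-0.033,0],[0,0,0]],[[-0.046,-0.06,0],[0,0,0]],[[-0.08,-0.077,0],[0,0,0]],[[-0.118,-0.083,0],[0,0,0]],[[-0.156,-0.078,0],[0,0,0]],[[-0.191,-0.063,0],[0,0,0]],[[-0.22,-0.038,0],[0,0,0]],[[-0.24,-0.005,0],[0,0,0]],[[-0.25,0.031,0],[0,0,0]],[[-0.249,0.07,0],[0,0,0]]]
[[[0.012,0.036,0],[0,0,0]],[[0.034,0.067,0],[0,0,0]],[[0.064,0.09,0],[0,0,0]],[[0.1,0.104,0],[0,0,0]],[[0.138,0.106,0],[0,0,0]],[[0.176,0.098,0],[0,0,0]],[[0.209,0.079,0],[0,0,0]],[[0.235,0.051,0],[0,0,0]],[[0.252,0.017,0],[0,0,0]],[[0.258,-0.021,0],[0,0,0]]]
[19.4 19.6 19.7 19.8 19.9 20.  20.  20.1 20.1 20.1] 20.169009987855397
```

Model and measurements agree within 1°. Carry on.

```bash
python3 -m handwheel '[[[-0.019,-0.033,0],[0,0,0]],[[-0.046,-0.06,0],[0,0,0]],[[-0.08,-0.077,0],[0,0,0]],[[-0.118,-0.083,0],[0,0,0]],[[-0.156,-0.078,0],[0,0,0]],[[-0.191,-0.063,0],[0,0,0]],[[-0.22,-0.038,0],[0,0,0]],[[-0.24,-0.005,0],[0,0,0]],[[-0.25,0.031,0],[0,0,0]],[[-0.249,0.07,0],[0,0,0]]]' | head -1
python3 -m handwheel '[[[0.012,0.036,0],[0,0,0]],[[0.034,0.067,0],[0,0,0]],[[0.064,0.09,0],[0,0,0]],[[0.1,0.104,0],[0,0,0]],[[0.138,0.106,0],[0,0,0]],[[0.176,0.098,0],[0,0,0]],[[0.209,0.079,0],[0,0,0]],[[0.235,0.051,0],[0,0,0]],[[0.252,0.017,0],[0,0,0]],[[0.258,-0.021,0],[0,0,0]]]' | head -1
python3 - <<'E'
from plan import *
S,p,t=go(0)
for s in (.297,.297,.297):
    t=plan(S,[s]*10,t)
save(S)
W,ph=sim(S,p,t);print((W[-300::20]*9.55).round(1),W[-1]*9.55)
E
```

```text
time_s: 10.25
time_s: 11.25
t 11.25 poserr mm [ 0.7 -0.8] F [ 6.  -2.3  3.6]
meas 11.25 [(192.7, 0.26), (283.0, 2.1), (252.9, 2.89)] pred 192.9 use 192.7 230
p [0.801 0.47  0.089] err [-0.3  0.   0.  -0.3 -0.7 -0.2] rpm now 19.05872359748608 t 11.3 steady rpm per crank .314: 21.960475375410343 crank for 20rpm 2.912990299922514
[[[-0.005,-0.038,0],[0,0,0]],[[-0.021,-0.073,0],[0,0,0]],[[-0.047,-0.102,0],[0,0,0]],[[-0.08,-0.122,0],[0,0,0]],[[-0.117,-0.132,0],[0,0,0]],[[-0.155,-0.13,0],[0,0,0]],[[-0.192,-0.117,0],[0,0,0]],[[-0.222,-0.094,0],[0,0,0]],[[-0.245,-0.063,0],[0,0,0]],[[-0.258,-0.026,0],[0,0,0]]]
[[[-0.001,0.038,0],[0,0,0]],[[0.008,0.075,0],[0,0,0]],[[0.029,0.108,0],[0,0,0]],[[0.058,0.133,0],[0,0,0]],[[0.093,0.149,0],[0,0,0]],[[0.131,0.154,0],[0,0,0]],[[0.169,0.147,0],[0,0,0]],[[0.203,0.13,0],[0,0,0]],[[0.231,0.103,0],[0,0,0]],[[0.25,0.069,0],[0,0,0]]]
[[[0.008,-0.037,0],[0,0,0]],[[0.004,-0.076,0],[0,0,0]],[[-0.01,-0.111,0],[0,0,0]],[[-0.034,-0.141,0],[0,0,0]],[[-0.066,-0.163,0],[0,0,0]],[[-0.103,-0.174,0],[0,0,0]],[[-0.142,-0.174,0],[0,0,0]],[[-0.178,-0.162,0],[0,0,0]],[[-0.21,-0.141,0],[0,0,0]],[[-0.234,-0.111,0],[0,0,0]]]
[19.1 19.3 19.5 19.7 19.8 19.9 20.  20.1 20.1 20.2 20.3 20.3 20.3 20.3
 20.4] 20.390121707174465
```

```bash
python3 -m handwheel '[[[-0.005,-0.038,0],[0,0,0]],[[-0.021,-0.073,0],[0,0,0]],[[-0.047,-0.102,0],[0,0,0]],[[-0.08,-0.122,0],[0,0,0]],[[-0.117,-0.132,0],[0,0,0]],[[-0.155,-0.13,0],[0,0,0]],[[-0.192,-0.117,0],[0,0,0]],[[-0.222,-0.094,0],[0,0,0]],[[-0.245,-0.063,0],[0,0,0]],[[-0.258,-0.026,0],[0,0,0]]]' | head -1
python3 -m handwheel '[[[-0.001,0.038,0],[0,0,0]],[[0.008,0.075,0],[0,0,0]],[[0.029,0.108,0],[0,0,0]],[[0.058,0.133,0],[0,0,0]],[[0.093,0.149,0],[0,0,0]],[[0.131,0.154,0],[0,0,0]],[[0.169,0.147,0],[0,0,0]],[[0.203,0.13,0],[0,0,0]],[[0.231,0.103,0],[0,0,0]],[[0.25,0.069,0],[0,0,0]]]' | head -1
python3 -m handwheel '[[[0.008,-0.037,0],[0,0,0]],[[0.004,-0.076,0],[0,0,0]],[[-0.01,-0.111,0],[0,0,0]],[[-0.034,-0.141,0],[0,0,0]],[[-0.066,-0.163,0],[0,0,0]],[[-0.103,-0.174,0],[0,0,0]],[[-0.142,-0.174,0],[0,0,0]],[[-0.178,-0.162,0],[0,0,0]],[[-0.21,-0.141,0],[0,0,0]],[[-0.234,-0.111,0],[0,0,0]]]' | head -1
python3 - <<'E'
from plan import *
S,p,t=go(0)
for s in (.297,.294,.294):
    t=plan(S,[s]*10,t)
save(S)
W,ph=sim(S,p,t);print((W[-300::20]*9.55).round(1),W[-1]*9.55)
E
```

```text
time_s: 12.3
time_s: 13.3
time_s: 14.3
t 14.3 poserr mm [ 2.1 -0.3] F [-6.6  5.6  8.8]
meas 14.3 [(198.3, 0.27), (288.7, 1.53), (258.5, 2.27)] pred 198.5 use 198.3 141
p [0.802 0.471 0.089] err [-0.  -0.   0.  -0.3 -0.7 -0.2] rpm now 19.27229463544823 t 14.35 steady rpm per crank .314: 21.957477635084757 crank for 20rpm 2.9133721598501827
[[[-0.015,0.036,0],[0,0,0]],[[-0.018,0.074,0],[0,0,0]],[[-0.01,0.112,0],[0,0,0]],[[0.009,0.145,0],[0,0,0]],[[0.037,0.172,0],[0,0,0]],[[0.071,0.189,0],[0,0,0]],[[0.109,0.196,0],[0,0,0]],[[0.147,0.191,0],[0,0,0]],[[0.182,0.175,0],[0,0,0]],[[0.211,0.15,0],[0,0,0]]]
[[[0.02,-0.033,0],[0,0,0]],[[0.03,-0.069,0],[0,0,0]],[[0.029,-0.107,0],[0,0,0]],[[0.017,-0.144,0],[0,0,0]],[[-0.006,-0.175,0],[0,0,0]],[[-0.036,-0.198,0],[0,0,0]],[[-0.071,-0.211,0],[0,0,0]],[[-0.109,-0.214,0],[0,0,0]],[[-0.147,-0.205,0],[0,0,0]],[[-0.18,-0.186,0],[0,0,0]]]
[[[-0.026,0.027,0],[0,0,0]],[[-0.043,0.061,0],[0,0,0]],[[-0.049,0.099,0],[0,0,0]],[[-0.044,0.137,0],[0,0,0]],[[-0.029,0.172,0],[0,0,0]],[[-0.004,0.2,0],[0,0,0]],[[0.028,0.221,0],[0,0,0]],[[0.065,0.231,0],[0,0,0]],[[0.103,0.23,0],[0,0,0]],[[0.139,0.218,0],[0,0,0]]]
[19.3 19.5 19.6 19.8 19.9 20.  20.  20.1 20.1 20.1 20.1 20.1 20.2 20.2
 20.2] 20.18705896124354
```

```bash
python3 -m handwheel '[[[-0.015,0.036,0],[0,0,0]],[[-0.018,0.074,0],[0,0,0]],[[-0.01,0.112,0],[0,0,0]],[[0.009,0.145,0],[0,0,0]],[[0.037,0.172,0],[0,0,0]],[[0.071,0.189,0],[0,0,0]],[[0.109,0.196,0],[0,0,0]],[[0.147,0.191,0],[0,0,0]],[[0.182,0.175,0],[0,0,0]],[[0.211,0.15,0],[0,0,0]]]' | head -1
python3 -m handwheel '[[[0.02,-0.033,0],[0,0,0]],[[0.03,-0.069,0],[0,0,0]],[[0.029,-0.107,0],[0,0,0]],[[0.017,-0.144,0],[0,0,0]],[[-0.006,-0.175,0],[0,0,0]],[[-0.036,-0.198,0],[0,0,0]],[[-0.071,-0.211,0],[0,0,0]],[[-0.109,-0.214,0],[0,0,0]],[[-0.147,-0.205,0],[0,0,0]],[[-0.18,-0.186,0],[0,0,0]]]' | head -1
python3 -m handwheel '[[[-0.026,0.027,0],[0,0,0]],[[-0.043,0.061,0],[0,0,0]],[[-0.049,0.099,0],[0,0,0]],[[-0.044,0.137,0],[0,0,0]],[[-0.029,0.172,0],[0,0,0]],[[-0.004,0.2,0],[0,0,0]],[[0.028,0.221,0],[0,0,0]],[[0.065,0.231,0],[0,0,0]],[[0.103,0.23,0],[0,0,0]],[[0.139,0.218,0],[0,0,0]]]' | head -1
python3 - <<'E'
from plan import *
import copy
S,p,t=go(0)
W,ph=sim(S,p,t+4);print("if stop now: at",ph[-1]%360,"to go",(READ-ph[-1])%360, "rpm 8 s:",W[790:int(t*100)].min()*9.55,W[790:].max()*9.55)
ramp=[.24,.18,.12,.06,.02]
for n in range(0,40):
    C=copy.deepcopy(S);tt=plan(C,[.292]*n+ramp,t,False);W,ph=sim(C,p,tt+4);g=(READ-ph[-1]+180)%360-180
    if -5<g<25: print(n,g)
E
```

```text
time_s: 15.35
time_s: 16.35
time_s: 17.35
t 17.35 poserr mm [ 1.2 -0.3] F [ 1.5 -6.7  4.8]
meas 17.35 [(203.3, 0.3), (263.2, 2.85), (293.1, 2.93)] pred 203.8 use 203.3 274
p [0.803 0.473 0.089] err [-0.1 -0.1  0.2 -0.2 -0.7 -0.2] rpm now 19.07339883853576 t 17.4 steady rpm per crank .314: 21.952188077922724 crank for 20rpm 2.914072639372913
if stop now: at 283.532591702839 to go 220.0674082971609 rpm 8 s: 19.049202387036125 20.509828087044
15 15.473260458005825
16 3.469118065145949
```

```bash
python3 - <<'E'
from plan import *
S=load();t=observe()["time_s"]
t=plan(S,[.292]*10,t);t=plan(S,[.292]*5+[.25,.2,.13,.06,.02],t);save(S)
p,e=fit(S);W,ph=sim(S,p,t+3);print((READ-ph[-1]+180)%360-180,t)
E
```

```text
[[[0.031,-0.022,0],[0,0,0]],[[0.055,-0.051,0],[0,0,0]],[[0.068,-0.087,0],[0,0,0]],[[0.072,-0.124,0],[0,0,0]],[[0.064,-0.161,0],[0,0,0]],[[0.046,-0.195,0],[0,0,0]],[[0.019,-0.221,0],[0,0,0]],[[-0.015,-0.239,0],[0,0,0]],[[-0.052,-0.246,0],[0,0,0]],[[-0.09,-0.242,0],[0,0,0]]]
[[[-0.035,0.014,0],[0,0,0]],[[-0.064,0.038,0],[0,0,0]],[[-0.085,0.069,0],[0,0,0]],[[-0.097,0.105,0],[0,0,0]],[[-0.097,0.143,0],[0,0,0]],[[-0.089,0.174,0],[0,0,0]],[[-0.077,0.197,0],[0,0,0]],[[-0.066,0.211,0],[0,0,0]],[[-0.061,0.217,0],[0,0,0]],[[-0.059,0.218,0],[0,0,0]]]
13.801026388953915 19.4
```

```bash
python3 -m handwheel '[[[0.031,-0.022,0],[0,0,0]],[[0.055,-0.051,0],[0,0,0]],[[0.068,-0.087,0],[0,0,0]],[[0.072,-0.124,0],[0,0,0]],[[0.064,-0.161,0],[0,0,0]],[[0.046,-0.195,0],[0,0,0]],[[0.019,-0.221,0],[0,0,0]],[[-0.015,-0.239,0],[0,0,0]],[[-0.052,-0.246,0],[0,0,0]],[[-0.09,-0.242,0],[0,0,0]]]' | head -1
python3 -m handwheel '[[[-0.035,0.014,0],[0,0,0]],[[-0.064,0.038,0],[0,0,0]],[[-0.085,0.069,0],[0,0,0]],[[-0.097,0.105,0],[0,0,0]],[[-0.097,0.143,0],[0,0,0]],[[-0.089,0.174,0],[0,0,0]],[[-0.077,0.197,0],[0,0,0]],[[-0.066,0.211,0],[0,0,0]],[[-0.061,0.217,0],[0,0,0]],[[-0.059,0.218,0],[0,0,0]]]' | head -1
python3 -m handwheel '[[[0,0,0],[0,0,0]],[[0,0,0],[0,0,0]],[[0,0,0],[0,0,0]],[[0,0,0],[0,0,0]],[[0,0,0],[0,0,0]],[[0,0,0],[0,0,0]],[[0,0,0],[0,0,0]],[[0,0,0],[0,0,0]],[[0,0,0],[0,0,0]],[[0,0,0],[0,0,0]]]' | head -1
python3 -m handwheel '[[[0,0,0],[0,0,0]],[[0,0,0],[0,0,0]],[[0,0,0],[0,0,0]],[[0,0,0],[0,0,0]],[[0,0,0],[0,0,0]],[[0,0,0],[0,0,0]],[[0,0,0],[0,0,0]],[[0,0,0],[0,0,0]],[[0,0,0],[0,0,0]],[[0,0,0],[0,0,0]]]' | head -1
python3 - <<'E'
from plan import *
import copy
# reader direction: several top/side views
S,p,t=go(0)
im,w=cloud("top")
z=w[...,2];d=w[...,:2]-AX;r=np.hypot(d[...,0],d[...,1]);an=np.degrees(np.arctan2(d[...,1],d[...,0]))
for nm,c in(("top0",np.load("top0.npy")),("side0",np.load("side0.npy"))):
    d=c[...,:2]-AX;r=np.hypot(d[...,0],d[...,1]);an=np.degrees(np.arctan2(d[...,1],d[...,0]));m=(c[...,2]>.128)&(c[...,2]<.142)&(r>.125)&(r<.22)&(abs(an-143)<25)
    R=cv2.minAreaRect(c[m][:,:2].astype(np.float32));v=np.array(R[0])-AX;print(nm,R,"dir",np.degrees(np.arctan2(v[1],v[0])),np.hypot(*v))
t2,o,n=angle(("top",),clouds={"top":(im,w)});print("top",o,n)
meas(S)
p,e=fit(S);W,ph=sim(S,p,observe()["time_s"]);print("speed",W[-1],ph[-1]%360,p,e.round(1))
E
```

```text
time_s: 18.4
time_s: 19.4
time_s: 20.4
time_s: 21.4
t 21.4 poserr mm [ 1.5 -0.8] F [-1.6 -1.5  7.9]
meas 21.4 [(125.9, 0.39), (246.0, 1.07), (275.7, 1.39)] pred 129.8 use 125.9 162
p [0.819 0.508 0.079] err [-0.5 -0.5  0.5 -0.2 -0.6 -1.1] rpm now 0.0 t 21.45 steady rpm per crank .314: 21.958929489169268 crank for 20rpm 2.916198817440076
top0 ((0.38336730003356934, 0.2045421302318573), (0.06997638940811157, 0.05758694186806679), 54.49457931518555) dir 143.37300310535954 0.16651293445051463
side0 ((0.37991923093795776, 0.20287030935287476), (0.07527980208396912, 0.055438265204429626), 55.05265426635742) dir 144.530055365214 0.16831704184581908
top [(np.float64(245.9), np.float64(0.18)), (np.float64(275.9), np.float64(0.23)), (np.float64(125.9), np.float64(0.23))] 152
meas 21.5 [(125.8, 0.33), (245.9, 0.97), (275.6, 1.36)] pred 126.4 use 125.8 164
speed 0.0 126.14338380170966 [0.82041842 0.51123839 0.0780687 ] [ 0.6  0.4  0.1  0.3 -0.1 -0.5 -0.6  0.2  0.3 -0.2 -0.6 -1.2]
```

At rest at 125.9°; the window direction is about 144°, so 18° more. Next a nudge planned on the fitted model.

```bash
cat > nudge.py <<'E'
from plan import *
import copy,sys
dist=float(sys.argv[1]);S=load();p,e=fit(S);t=observe()["time_s"]
sh=np.array([.5,.9,1,1,1,1,1,.9,.5,.1]);best=None
for a in np.arange(.06,.3,.002):
    C=copy.deepcopy(S);tt=plan(C,a*sh,t,False);W,ph=sim(C,p,tt+2);g=ph[-1]-ph[int(t*100)-2]
    if best is None or abs(g-dist)<best[0]: best=(abs(g-dist),a,g,W.max(),np.argmax(W[int(t*100):]==0))
print(best);plan(S,best[1]*sh,t);save(S)
E
python3 nudge.py 17
```

```text
(np.float64(0.1413156378689564), np.float64(0.15800000000000008), np.float64(17.141315637868956), np.float64(2.147693716360306), np.int64(147))
[[[0.007,0.007,0],[0,0,0]],[[0.022,0.018,0],[0,0,0]],[[0.04,0.028,0],[0,0,0]],[[0.06,0.034,0],[0,0,0]],[[0.08,0.037,0],[0,0,0]],[[0.101,0.037,0],[0,0,0]],[[0.121,0.034,0],[0,0,0]],[[0.139,0.029,0],[0,0,0]],[[0.148,0.025,0],[0,0,0]],[[0.15,0.024,0],[0,0,0]]]
```

```bash
python3 -m handwheel '[[[0.007,0.007,0],[0,0,0]],[[0.022,0.018,0],[0,0,0]],[[0.04,0.028,0],[0,0,0]],[[0.06,0.034,0],[0,0,0]],[[0.08,0.037,0],[0,0,0]],[[0.101,0.037,0],[0,0,0]],[[0.121,0.034,0],[0,0,0]],[[0.139,0.029,0],[0,0,0]],[[0.148,0.025,0],[0,0,0]],[[0.15,0.024,0],[0,0,0]]]' | head -1
python3 -m handwheel '[[[0,0,0],[0,0,0]],[[0,0,0],[0,0,0]],[[0,0,0],[0,0,0]],[[0,0,0],[0,0,0]],[[0,0,0],[0,0,0]],[[0,0,0],[0,0,0]],[[0,0,0],[0,0,0]],[[0,0,0],[0,0,0]],[[0,0,0],[0,0,0]],[[0,0,0],[0,0,0]]]' | head -1
python3 - <<'E'
from plan import *
S,p,t=go(0)
for i in range(3): print(angle()[1][0],angle(("top",))[1])
im,w=cloud("side");im2,w2=cloud("top");np.save("side2.npy",w);cv2.imwrite("pics/side2.png",im[:,:,::-1])
b=np.hstack([im[130:330,120:320],im2[220:380,150:350][:200].copy().repeat(1,0) if 0 else im2[200:400,150:350]]);cv2.imwrite("pics/b2.png",cv2.resize(b[:,:,::-1],None,fx=2,fy=2))
E
```

```text
time_s: 22.55
time_s: 23.55
t 23.55 poserr mm [ 1.9 -0.7] F [-0.  -0.   7.6]
meas 23.55 [(142.7, 0.36), (232.9, 1.21), (202.8, 1.98)] pred 143.3 use 142.7 177
p [0.822 0.515 0.077] err [ 0.1  0.2  0.3 -0.2 -0.6 -1.4] rpm now 0.0 t 23.6 steady rpm per crank .314: 21.96316285223845 crank for 20rpm 2.9163198266466916
(np.float64(142.6), np.float64(0.4)) [(np.float64(262.9), np.float64(0.22)), (np.float64(232.9), np.float64(0.22)), (np.float64(142.8), np.float64(0.27))]
(np.float64(142.6), np.float64(0.46)) [(np.float64(262.8), np.float64(0.22)), (np.float64(232.8), np.float64(0.23)), (np.float64(142.8), np.float64(0.26))]
(np.float64(142.7), np.float64(0.46)) [(np.float64(262.8), np.float64(0.21)), (np.float64(232.9), np.float64(0.23)), (np.float64(142.8), np.float64(0.26))]
```

View pics/b2.png

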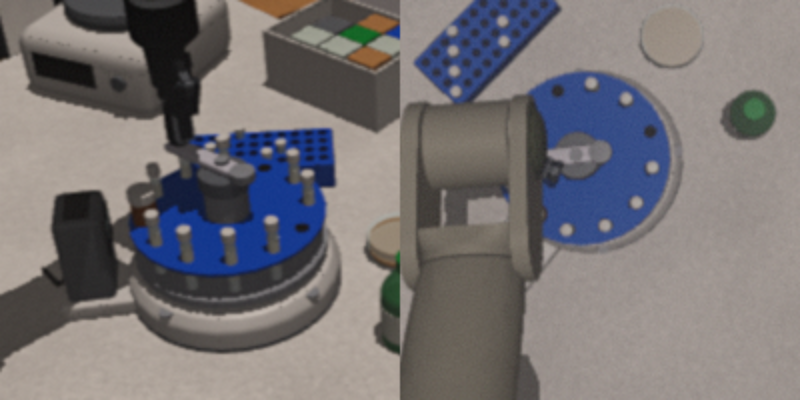

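Side view: the amber vial stands beside the reader, at 142.7°. A final check of the reader's bearing.

```bash
python3 - <<'E'
from track import *
for f in("top0","side0","side1","top1","side2"):
    c=np.load(f+".npy");d=c[...,:2]-AX;r=np.hypot(d[...,0],d[...,1]);an=np.degrees(np.arctan2(d[...,1],d[...,0]))
    out=[]
    for lo in(.128,.131,.133):
        m=(c[...,2]>lo)&(c[...,2]<.141)&(r>.125)&(r<.22)&(abs(an-143)<25)
        q=c[m][:,:2].astype(np.float64);g=q.mean(0)-AX
        u=np.array([np.cos(np.radians(144)),np.sin(np.radians(144))]);lat=d[m]@np.array([-u[1],u[0]]);ra=d[m]@u
        lo5,hi5=np.percentile(lat,[2,98]);out.append((m.sum(),round(float(np.degrees(np.arctan2(g[1],g[0]))),2),round(144+np.degrees((lo5+hi5)/2/.168),2),round(hi5-lo5,4)))
    print(f,out)
E
```

```text
top0 [(np.int64(557), 143.57, np.float64(143.49), np.float64(0.0658)), (np.int64(499), 143.44, np.float64(143.5), np.float64(0.0636)), (np.int64(428), 143.49, np.float64(143.51), np.float64(0.0628))]
side0 [(np.int64(457), 146.52, np.float64(145.24), np.float64(0.066)), (np.int64(412), 145.97, np.float64(145.03), np.float64(0.0647)), (np.int64(344), 145.66, np.float64(145.01), np.float64(0.0618))]
side1 [(np.int64(455), 146.45, np.float64(145.12), np.float64(0.0639)), (np.int64(403), 145.89, np.float64(144.89), np.float64(0.0632)), (np.int64(344), 145.46, np.float64(144.97), np.float64(0.0621))]
top1 [(np.int64(414), 141.2, np.float64(142.8), np.float64(0.0634)), (np.int64(387), 141.47, np.float64(143.09), np.float64(0.0615)), (np.int64(339), 141.49, np.float64(143.05), np.float64(0.0609))]
side2 [(np.int64(459), 146.59, np.float64(145.06), np.float64(0.0655)), (np.int64(416), 145.94, np.float64(144.86), np.float64(0.0645)), (np.int64(349), 145.61, np.float64(145.18), np.float64(0.0612))]
```

```bash
python3 nudge.py 1.4
```

```text
(np.float64(0.09200682378414049), np.float64(0.07600000000000001), np.float64(1.3079931762158594), np.float64(2.147931512293263), np.int64(0))
[[[0.004,-0.003,0],[0,0,0]],[[0.012,-0.007,0],[0,0,0]],[[0.02,-0.013,0],[0,0,0]],[[0.027,-0.019,0],[0,0,0]],[[0.035,-0.026,0],[0,0,0]],[[0.041,-0.033,0],[0,0,0]],[[0.047,-0.041,0],[0,0,0]],[[0.052,-0.049,0],[0,0,0]],[[0.055,-0.053,0],[0,0,0]],[[0.055,-0.054,0],[0,0,0]]]
```

```bash
python3 -m handwheel '[[[0.004,-0.003,0],[0,0,0]],[[0.012,-0.007,0],[0,0,0]],[[0.02,-0.013,0],[0,0,0]],[[0.027,-0.019,0],[0,0,0]],[[0.035,-0.026,0],[0,0,0]],[[0.041,-0.033,0],[0,0,0]],[[0.047,-0.041,0],[0,0,0]],[[0.052,-0.049,0],[0,0,0]],[[0.055,-0.053,0],[0,0,0]],[[0.055,-0.054,0],[0,0,0]]]' | head -1
python3 -m handwheel '[[[0,0,0],[0,0,0]],[[0,0,0],[0,0,0]],[[0,0,0],[0,0,0]],[[0,0,0],[0,0,0]],[[0,0,0],[0,0,0]]]'
python3 -c "
from track import *
for i in range(2):print(angle())"
```

```text
time_s: 25.0
time_s: 25.5
position: [0.4735, 0.152, 0.1886]
tool_rot: [[-0.953, 0.304, -0.0], [0.304, 0.953, 0.001], [0.0, 0.001, -1.0]]
ft_force: [-1.0, 1.3, 8.2]
grip_width: 0.0273
gripper_force: 42.1
(25.5, [(np.float64(143.7), np.float64(0.39)), (np.float64(233.7), np.float64(0.71)), (np.float64(263.7), np.float64(1.74))], 179)
(25.55, [(np.float64(143.8), np.float64(0.43)), (np.float64(233.8), np.float64(0.72)), (np.float64(263.8), np.float64(1.8))], 181)
```

```bash
python3 -m handwheel '[[[0,0,0],[0,0,0]],[[0,0,0],[0,0,0]],[[0,0,0],[0,0,0]],[[0,0,0],[0,0,0]],[[0,0,0],[0,0,0]],[[0,0,0],[0,0,0]],[[0,0,0],[0,0,0]],[[0,0,0],[0,0,0]]]' 1
python3 -m handwheel '[[[0,0,-0.03],[0,0,0]],[[0,0,-0.08],[0,0,0]],[[0,0,-0.14],[0,0,0]],[[0,0,-0.2],[0,0,0]],[[0.08,0.06,-0.24],[0,0,0]],[[0.16,0.12,-0.24],[0,0,0]],[[0.24,0.18,-0.24],[0,0,0]],[[0.32,0.24,-0.24],[0,0,0]],[[0.4,0.3,-0.24],[0,0,0]],[[0.45,0.34,-0.24],[0,0,0]]]'
python3 -m handwheel '[[[0.08,0.07,0],[0,0,0]],[[0.1,0.1,0],[0,0,0]],[[0.1,0.1,0],[0,0,0]],[[0.1,0.1,0],[0,0,0]],[[0.1,0.1,0],[0,0,0]]]' | head -2
python3 - <<'E'
from plan import *
a=cloud("top");b=cloud("side");print(angle(("top",),clouds={"top":a}),angle(("side",),clouds={"side":b}))
i=a[0][200:370,150:320];cv2.imwrite("pics/end.png",cv2.resize(np.hstack([i,b[0][140:310,130:300]])[:,:,::-1],None,fx=2.3,fy=2.3))
w=a[1];d=w[...,:2]-AX;r=np.hypot(d[...,0],d[...,1])
an=np.degrees(np.arctan2(d[...,1],d[...,0]));m=(w[...,2]>.131)&(w[...,2]<.141)&(r>.125)&(r<.22)&(abs(an-143)<25)
R=cv2.minAreaRect(w[m][:,:2].astype(np.float32));v=np.array(R[0])-AX;print(R,np.degrees(np.arctan2(v[1],v[0])))
E
```

```text
time_s: 26.4
position: [0.4727, 0.1513, 0.1883]
tool_rot: [[-0.953, 0.304, 0.0], [0.304, 0.953, 0.0], [-0.0, 0.0, -1.0]]
ft_force: [0.9, 1.0, 0.4]
grip_width: 0.0856
gripper_force: 0.0
time_s: 27.4
position: [0.3079, 0.3834, 0.3085]
tool_rot: [[-0.953, 0.302, 0.0], [0.302, 0.953, 0.0], [0.0, 0.0, -1.0]]
ft_force: [1.7, 0.4, 0.8]
grip_width: 0.0854
gripper_force: 0.0
time_s: 27.9
position: [0.2781, 0.4436, 0.3084]
(28.0, [(np.float64(144.0), np.float64(0.18)), (np.float64(234.1), np.float64(2.38)), (np.float64(54.0), np.float64(2.39))], 400) (28.0, [(np.float64(143.9), np.float64(0.24)), (np.float64(234.2), np.float64(1.93)), (np.float64(54.2), np.float64(2.61))], 270)
((0.3822503387928009, 0.20447616279125214), (0.06871044635772705, 0.05531976372003555), 52.650596618652344) 143.61924776563313
```

View pics/end.png

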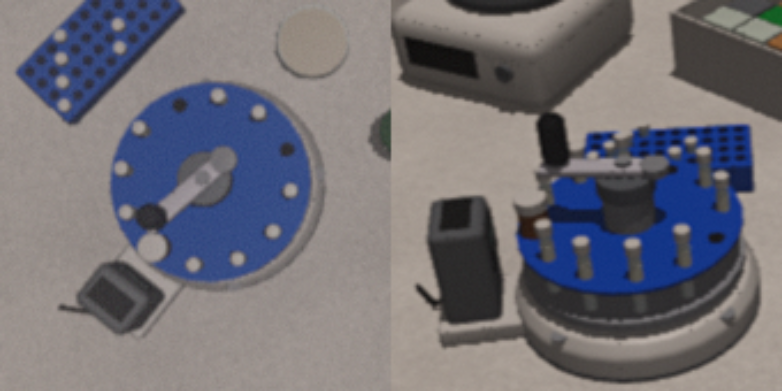

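The vial's cap (152,246 in the left half) sits on the axis–reader line, the crank is free, and nothing else has moved.

```bash
python3 -c "
from rig import *
print(close_job())"
```

```text
the job is handed in; nothing more can be done
None
```

The job is handed in: by the fitted model, which matched the camera readings to about 1°, the carousel ran at 19.0–20.5 turns a minute for over 9 s, then stopped with the control vial within about 1° of the reader window; the crank was released and everything was at rest.

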